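Turn over the swab-rest plate and seat it on its pin stand

TASK

The white reversible plate stands smooth face out in the grey drying rack. Take it out, turn it over and seat it fully home on both pins of the sloping steel stand, ribbed face out and tab uppermost, ready for swabs. The bar that carries the pins may be clamped a little to either side, so find the pins by feel or by eye; then let go, and leave the sprayer, the lidded box and the tape roll where they are.

Things in the scene. Friction and masses are not known exactly. Their poses are not given: they have to be found in the camera images.
- bed: Bed of the fixed steel pin stand: panel 112 (x) by 128 mm sloping 50 deg from level. x runs down the slope, 40 deg from straight down, ahead and to the left; z square off the slope, up and outward; y level. Origin 105 mm above the table, on the level of the pad tops (bed z = 0) that carry the plate, at the pin bar's middle setting. Panel face at z = -10, upper edge at x = -52 mm, nothing above it.
- bed_slot (a point): Point at the bed's origin (bed's axes) for the pin bar, which is clamped anywhere from 8 mm to -8 mm along bed y from here; its place is not measured: see or feel it. Two dark pins square to the slope, 14 mm thick at bar x = -40, y = 0 and 10 mm thick at x = 38, y = -36 mm, 13.5 mm tall from the pads: straight for 9.5 mm, then coned to 7 mm narrower at the tip.
- rack: Bed of the fixed grey plastic drying rack: same panel, slope, height and axes as the steel stand's bed, but with no pins or pads: a ledge at its lower end, from x = 60 mm and up to z = 10 mm, carries the plate's lower edge. Panel face at z = -10 mm; it ends at x = -52 mm, so there is free space behind the tab.
- plate_center (a point): Middle of the loose white plastic plate, 120 x 120 x 8 mm, 0.15 to 0.31 kg. x points from the tab to the opposite edge, z out of the ribbed face. At the start it leans on its ribs in the rack, ribs inward (its z opposite to the rack's), middle at rack x = z = 0, y within 12 mm. When seated as wanted its axes are the bed's, its middle at bed x = 0, z = 4 mm and the pin bar's y.
- plate_hole (a point): Middle of the plate's large through hole, 16 mm wide, at plate x = -40, y = 0 mm (plate's axes). Two 12 mm through holes are at plate x = 38, y = -36 and x = 38, y = +36 mm; one takes the small pin, the other stays empty. So the plate fits either face out, but only with the tab uppermost. All holes are 2 mm wider than the pins.
- plate_tab (a point): Middle of the plate's flat handle tab (plate x = -80 mm, plate's axes): 44 mm wide, 8 mm thick, reaching 40 mm beyond the plate's upper edge. It can be pinched through its thickness by fingers pointing down along the slope, one finger above and one below the tab.
- plate_ribs (a point): Point level with the rib tops, 10 mm from the plate's middle along plate z: tells which face is out. The ribbed face carries three ribs along y, 5 mm wide, 6 mm high, 100 mm long, at plate x = -20, 1 and 22 mm; the other face is smooth.
- sprayer_mid (a point): Bystander: mauve pump sprayer, 96 mm across and 210 mm tall; point 70 mm up on its axis, z up. Leave it.
- lunchbox_mid (a point): Bystander: clear plastic box with a pink lid, 98 x 138 x 57 mm; point at its centre. Leave it.
- tape_mid (a point): Bystander: roll of tape lying flat, 90 mm across, 45 mm high; point at its centre. Leave it.

How it is judged (in metres and radians):
On the way:
1. the plate is taken out of the drying rack (distance between plate_center and rack above 0.06 m), for 0.1 s.
At the end, for the whole second after the job is handed in: The plate is seated on both pins, ribbed face out and tab uppermost, fully home: its middle within 3 mm of its seat along the slope, within 11 mm of the bed's middle across it (wherever the pin bar is), within 2.5 mm of its seated height off the pads, and parallel to the bed within 0.06 rad (x of plate_center in the frame of bed between -0.003 and 0.003 m and y of plate_center in the frame of bed between -0.011 and 0.011 m and z of plate_center in the frame of bed between 0.0015 and 0.0065 m and x of plate_tab in the frame of bed below -0.076 m and z of plate_tab in the frame of bed between 0.001 and 0.007 m and z of plate_ribs in the frame of bed above 0.01 m and angle between the z axis of plate_center and the z axis of bed, either way round below 0.06 rad); the robot touches nothing.
It fails at once if a bystander (sprayer, box or tape roll) is shifted by more than 20 mm (distance of any of sprayer_mid, lunchbox_mid, tape_mid from where it was at the start of the episode above 0.02 m).
It also fails if it takes over 54 s, if anything falls off the work surface, if the arm or the gripper's body presses on something with over 40 N, if the wrist force passes 120 N, or if a joint passes its speed limit or range.

ROBOT

A 7-joint arm with a two-finger parallel gripper is mounted at the origin on the work surface. World frame = base frame: x ahead of the robot, y to its left, z up, the work surface at z = 0. Lengths are in mm, angles in rad, forces in N, time in s.
With the tool pointing down it reaches from about 425 to 800 mm from the base axis. Payload 8.3 kg.
Tool frame: the origin (TCP) lies at the very end of the fingers, on their centre line; the grasp point (between the pads) lies 19 mm behind it (bot.grip_point_offset is the distance from the TCP to the grasp point, in mm); z points along the fingers, y is the line along which they close (so a half turn about z gives the same grasp; the last joint's range is limited). The gripper opens to 85 mm and grips with 20 to 120 N. Pads are 22 mm wide; open, the fingers measure 114 mm over their backs; the gripper's body (76 mm by 85 mm) begins 54 mm behind the grasp point. The pads swing forward as they close: fully open they stand 13 mm farther back than shut.
Start: joints at [1.176, 0.383, 0.016, 1.37, -0.006, 1.388, -0.046], TCP at [203.627, -590.88, 231.279] pointing down, gripper open.
Joint ranges: [-2.95, 2.95], [-0.25, 2.06], [-1.52, 1.56], [0.18, 2.33], [-1.44, 4.58], [0.02, 2.06], [-3.01, 3.01]. Speed limits (rad/s): [2.39, 2.39, 3.01, 3.01, 3.14, 3.14, 3.14].

INTERFACE

Orientations are given as a rotation vector (axis times angle).
In Python, from station import bot, read_camera, camera_params gives the robot as it stands.
- The arm moves only by the tool jog_arm, never from a script. Its arguments are lists of equal length, an entry for each row: "translation": the shift along the tool's x, y, z normalised to -1 to 1, where 1 is 80 mm, a list of three; "turn": the turn, a rotation vector about the tool's x, y, z normalised to -1 to 1, where 1 is 180 degrees, a list of three. In form: {"translation": [[x, y, z], ...], "turn": [[ax, ay, az], ...]}. A call has 1 to 8 rows; each row is the pose to reach, as a shift and turn from the pose commanded when the call began, along the tool's axes at that moment, turning the shorter way round; what a row does not reach only later rows make up. A row lasts 1/8 s, in which the tool goes at most 62.5 mm and 10.7 degrees, less where a joint would pass 70% of its speed; a pose out of reach is approached as far as the arm can. A call with a number of a shift or a turn outside -1 to 1 is refused whole. A call with a gripper value outside its range is refused whole. "gripper" is the gripper's target within -1 to 1 (fully open at 1, half-way at 0, shut at -1), set as the call begins (left out, the last holds). The fingers move at their own pace and stop on an object; the grip force is fixed at half the most. Time passes only in rows, so rows that repeat a pose let the fingers close. It gives the time, the measured TCP pose, the force, the opening and the grip force at its end, in the units of the state.
- bot.get_state(): the state, without advancing time (a new reading comes with each control period).
- read_camera(name): name is "scene" or "top" or "wrist"; returns the picture (384x512x3 uint8, red, green, blue); there is no depth.
- camera_params(name): a dict with "fx", "fy", "cx", "cy" (pixels), "R" (3x3) and "t" (3): a world point X has camera coordinates R X + t. Camera axes: x right, y down, z forward; pixel columns grow to the right and rows downward; lengths in mm; the calibration is good to about 2 mm. The wrist camera is an equidistant fisheye: a pixel r from the principal point sees the ray r / f radians off the axis. A picture is of the moment at which its call begins: read the wrist's pose just before it. camera_params takes no time and is no camera call; for the wrist camera it gives the pose at the moment of the call.
- bot.job_done(): hands the job in; it is judged then, once.
The state is a dict: "t": time; "qpos": joint angles; "qd": joint speeds; "tau": joint torques, N m; "tool_pos": TCP position; "eef_rot": TCP orientation; "ft_force": force on the tool from outside, world axes, zero at the start; "ft_torque": the same for the moment, N m; "finger_gap": opening from 0.0 (shut) to 1.0 (fully open); "grip_force": force on a finger pad.
Only numpy, scipy, OpenCV 4.12 (cv2) and the standard library are available. Lean on these libraries where they do the work, as an engineer would, in place of code of your own. Each camera call takes 0.05 s, during which the arm holds its last target. There are 200 camera calls.

## Working session

There is one attempt and no reset: what is moved stays moved. The work goes in short steps, Python scripts to look and compute and a tool call to move; the robot and the scene stay as the last step left them, time stands still between calls to the robot, and variables do not carry over. Pictures are saved under pics/ and viewed, at most 10 in all, crops included, and the job is handed in when it is done.

Besides the shell and the picture viewer there is one more tool, called after "Request:" by a JSON object that holds its "fn" and its "kwargs", one argument or row to a line. jog_arm: Moves the arm, as the interface text tells. Its arguments: {"type":"object","properties":{"translation":{"type":"array","items":{"type":"array","items":{"type":"number"}}},"turn":{"type":"array","items":{"type":"array","items":{"type":"number"}}},"gripper":{"type":"number"}},"required":["translation","turn"]}

```bash
ls; mkdir -p pics
python3 - <<'E'
from station import bot, read_camera, camera_params
import cv2, numpy as np
ims=[]
for n in("scene","top","wrist"):
    im=read_camera(n); cv2.imwrite(f"pics/{n}0.png",im[:,:,::-1]); p=camera_params(n); print(n,p)
s=bot.get_state(); print(s['t'],s['tool_pos'],s['eef_rot'],s['ft_force'],bot.grip_point_offset)
E
```

```text
pics
scene {'fx': 401.91911532015484, 'fy': 401.91911532015484, 'cx': 255.72960796247247, 'cy': 188.80243790157226, 'R': array([[-0.14065435,  0.98982124,  0.0216857 ],
       [ 0.62029888,  0.10517418, -0.77728225],
       [-0.77165125, -0.09587651, -0.62877821]]), 't': array([  92.73594808, -314.88674764, 1837.39130745])}
top {'fx': 359.01888448192017, 'fy': 359.01888448192017, 'cx': 258.63749825011405, 'cy': 190.0760926484235, 'R': array([[ 0.01859222, -0.99982403, -0.00249629],
       [-0.9926536 , -0.01816022, -0.11962036],
       [ 0.11955398,  0.00470196, -0.99281657]]), 't': array([  1.88451295, 666.78364461, 905.21392199])}
wrist {'fx': 297.3186396354542, 'fy': 297.3186396354542, 'cx': 257.0418257710895, 'cy': 190.4486236961323, 'R': array([[ 0.32597861, -0.94537394, -0.00246023],
       [-0.8928505 , -0.30872106,  0.32788611],
       [-0.31073451, -0.10468724, -0.94471406]]), 't': array([-624.89283812,  -43.12127118,  381.19287738])}
0.15 [ 203.50841438 -590.54316175  230.50756158] [-3.09699557e+00 -5.18644962e-01  4.02459816e-04] [-0.97164327  0.16437688 -0.49577417] 18.700000000000003
```

View pics/scene0.png

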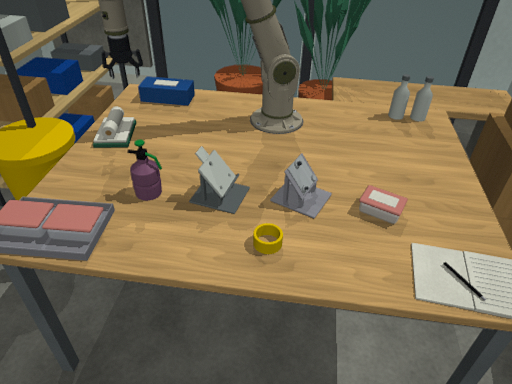

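View pics/top0.png

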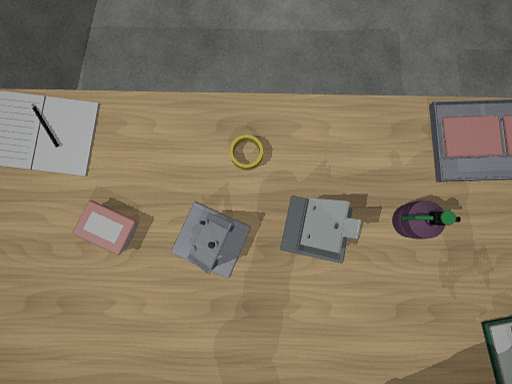

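The scene view shows the rack with the plate at about (215,180), the stand at (300,185), the sprayer at (147,175), the tape at (268,240) and the box at (383,205). In the top view the plate is at about (325,225) with its tab at (350,229) to the right, the stand is at (210,240) and its pins are near (211,244) and (200,222). I'll take an enlarged look.

Run:
```python
import cv2
a=cv2.imread("pics/top0.png")[185:285,165:375]
cv2.imwrite("pics/topc.png",cv2.resize(a,None,fx=3.8,fy=3.8,interpolation=cv2.INTER_CUBIC))
a=cv2.imread("pics/scene0.png")[140:220,185:345]
cv2.imwrite("pics/scenec.png",cv2.resize(a,None,fx=5,fy=5,interpolation=cv2.INTER_CUBIC))
```

```text
(no output)
```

View pics/topc.png

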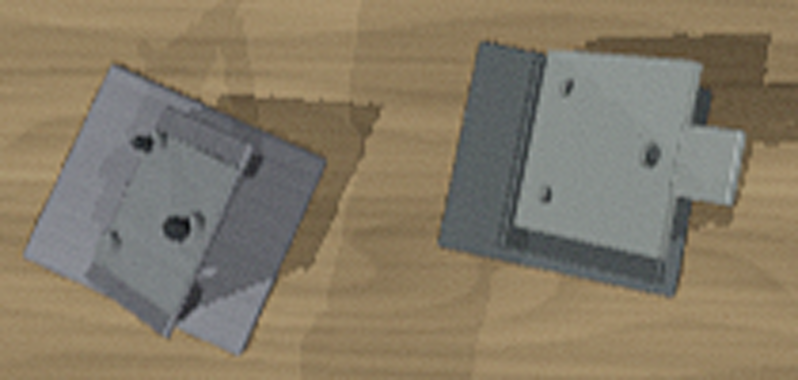

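View pics/scenec.png

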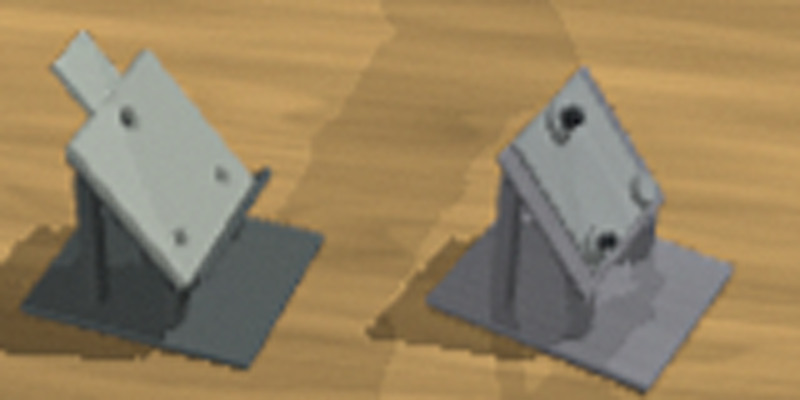

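The top crop shows the plate face corners at (548,52), (700,63), (660,258) and (515,228). The tab end is at (745,130) to (735,205), and the pins are at (178,228) for the large one and (143,143) for the small one. In the scene crop the plate corners are (187,290), (255,180), (147,50) and (68,150), and the pins are (572,117) and (606,241). I'll fit both poses from these points.

```bash
cat > h.py <<'E'
import numpy as np
from scipy.optimize import least_squares
from scipy.spatial.transform import Rotation as Ro
C,S=np.cos(np.radians(50)),np.sin(np.radians(50))
def frame(yaw):
    h=np.array([np.cos(yaw),np.sin(yaw),0]);u=np.array([0,0,1.])
    return np.stack([h*C-u*S,np.cross(u,h),h*S+u*C],1)
def proj(p,X):
    c=X@p['R'].T+p['t']; return np.stack([p['fx']*c[:,0]/c[:,2]+p['cx'],p['fy']*c[:,1]/c[:,2]+p['cy']],1)
def T(px): return np.array(px)/3.8+[165,185]-.3
def Sc(px): return np.array(px)/5+[185,140]-.4
def row(state,trans,R): # shift/turn from tool state pose to target (normalised)
    R0=Ro.from_rotvec(state['eef_rot']).as_matrix()
    return R0.T@(trans-state['tool_pos'])/80, Ro.from_matrix(R0.T@R).as_rotvec()/np.pi
E
cat > fit.py <<'E'
from h import *; from station import camera_params
t,s=camera_params("top"),camera_params("scene")
P=np.array([[60,-60,4],[-60,-60,4],[-60,60,4],[60,60,4],[-100,-22,4],[-100,22,4]],float)
to=T([[548,52],[700,63],[660,258],[515,228],[745,130],[735,205]]); so=Sc([[187,290],[68,150],[147,50],[255,180],[50,68],[82,30]])
f=lambda v:np.r_[proj(t,P@frame(v[3]).T+v[:3])-to,proj(s,P@frame(v[3]).T+v[:3])-so].ravel()
r=least_squares(f,[500,-150,105,1.5],x_scale=[10,10,10,.1]);print("plate",r.x.round(2));print(r.fun.reshape(-1,2).round(1).tolist())
K=np.array([[-52,64,-10],[-52,-64,-10]],float);Q=np.array([[-40,0,10],[38,-36,10]],float)
to=T([[168,335],[250,150],[178,228],[143,143]]);so=Sc([[585,68],[500,155],[572,117],[606,241]])
def g(v):
    X=np.r_[K,Q+[0,v[4],0]]@frame(v[3]).T+v[:3]
    return np.r_[proj(t,X)-to,proj(s,X)-so].ravel()
r=least_squares(g,[500,150,105,1.1,0],x_scale=[10,10,10,.1,5]);print("bed",r.x.round(2));print(r.fun.reshape(-1,2).round(1).tolist())
E
python3 fit.py
```

```text
plate [ 578.77 -146.76  104.54    1.38]
[[0.7, -0.2], [-0.9, -0.1], [0.3, 0.2], [0.4, -0.2], [-0.9, 0.2], [-1.7, 0.1], [-0.7, -0.9], [-0.4, -0.6], [-1.0, -0.2], [-1.1, 0.3], [0.3, -0.1], [-0.3, 0.4]]
bed [ 5.3267e+02  1.3878e+02  1.0372e+02  1.1700e+00 -4.6000e-01]
[[-0.7, 1.6], [0.8, -0.9], [-0.8, -0.3], [-0.5, -0.2], [-0.7, -0.4], [-1.0, 0.8], [-0.2, 0.1], [0.2, 0.2]]
```

Run:
```python
from h import *; from station import *
p=camera_params("wrist"); s=bot.get_state(); R0=Ro.from_rotvec(s['eef_rot']).as_matrix()
print("cam in tool",(R0.T@(-p['R'].T@p['t']-s['tool_pos'])).round(1),"axes",(p['R']@R0).round(2).tolist())
F=frame(1.38);O=np.array([578.8,-146.8,104.5])
Rp=np.stack([np.cross(-F[:,2],F[:,0]),-F[:,2],F[:,0]],1)
for x in(-62,-140): print("pick",x,O+F@[x,0,0],*row(s,O+F@[x,0,0],Rp))
B=frame(1.17);o=np.array([532.7,138.8,104])
Rv=np.stack([np.cross(B[:,2],B[:,0]),B[:,2],B[:,0]],1)
print("place",o+B@[-62,0,4])
```

```text
cam in tool [  84.4    1.  -142.2] axes [[0.0, 1.0, 0.0], [-0.94, 0.0, -0.33], [-0.33, -0.0, 0.94]]
pick -62 [ 571.24227585 -185.9296436   151.99475547] [ 5.99366165 -3.28267026  0.98624662] [0.21659542 0.05816725 0.15943377]
pick -140 [ 561.73417127 -235.15725974  211.74622204] [ 5.68080959 -2.74073451  0.23854732] [0.21659542 0.05816725 0.15943377]
place [518.34684467 104.92682481 154.06590591]
```

Request:
{"fn": "jog_arm", "kwargs": {
  "translation": [
    [0.43,-0.46,-0.1],
    [0.86,-0.93,-0.2]
  ],
  "turn": [
    [0,0,0],
    [0,0,0]
  ]
}}

```text
t: 0.4
tool_pos: [244.6, -496.9, 246.6]
eef_rot: [-3.097, -0.517, 0.001]
ft_force: [1.1, -0.2, 0.0]
finger_gap: 0.999
grip_force: 0.0
```

Request:
{"fn": "jog_arm", "kwargs": {
  "translation": [
    [0.43,-0.46,0],
    [0.86,-0.93,0]
  ],
  "turn": [
    [0,0,0],
    [0,0,0]
  ]
}}

```text
t: 0.65
tool_pos: [285.7, -403.7, 247.2]
eef_rot: [3.098, 0.519, 0.0]
ft_force: [1.0, 0.2, 1.3]
finger_gap: 0.996
grip_force: 0.0
```

Request:
{"fn": "jog_arm", "kwargs": {
  "translation": [
    [0.43,-0.46,0],
    [0.86,-0.93,0]
  ],
  "turn": [
    [0,0,0],
    [0,0,0]
  ]
}}

```text
t: 0.9
tool_pos: [326.4, -310.9, 247.2]
eef_rot: [3.098, 0.519, -0.0]
ft_force: [0.5, 0.4, -0.1]
finger_gap: 0.997
grip_force: 0.0
```

Request:
{"fn": "jog_arm", "kwargs": {
  "translation": [
    [0.43,-0.46,0],
    [0.86,-0.93,0]
  ],
  "turn": [
    [0,0,0],
    [0,0,0]
  ]
}}

```text
t: 1.15
tool_pos: [367.1, -218.3, 247.3]
eef_rot: [3.098, 0.519, -0.0]
ft_force: [1.0, 0.1, 0.9]
finger_gap: 0.998
grip_force: 0.0
```

Request:
{"fn": "jog_arm", "kwargs": {
  "translation": [
    [0.43,-0.46,0],
    [0.87,-0.93,0]
  ],
  "turn": [
    [0,0,0],
    [0,0,0]
  ]
}}

```text
t: 1.4
tool_pos: [408.7, -125.3, 247.3]
eef_rot: [3.098, 0.518, 0.0]
ft_force: [0.8, -1.2, -0.5]
finger_gap: 0.999
grip_force: 0.0
```

Request:
{"fn": "jog_arm", "kwargs": {
  "translation": [
    [0.43,-0.46,0],
    [0.87,-0.93,0]
  ],
  "turn": [
    [0,0,0],
    [0,0,0]
  ]
}}

```text
t: 1.65
tool_pos: [450.3, -32.4, 247.3]
eef_rot: [3.098, 0.518, 0.0]
ft_force: [0.9, -0.4, -0.4]
finger_gap: 1.002
grip_force: 0.0
```

Request:
{"fn": "jog_arm", "kwargs": {
  "translation": [
    [0.43,-0.46,0],
    [0.87,-0.93,0]
  ],
  "turn": [
    [0,0,0],
    [0,0,0]
  ]
}}

```text
t: 1.9
tool_pos: [491.9, 60.4, 247.3]
eef_rot: [3.098, 0.518, 0.0]
ft_force: [0.2, -0.9, -0.1]
finger_gap: 1.0
grip_force: 0.0
```

Request:
{"fn": "jog_arm", "kwargs": {
  "translation": [
    [0.43,-0.46,0],
    [0.87,-0.93,0]
  ],
  "turn": [
    [0,0,0],
    [0,0,0]
  ]
}}

```text
t: 2.15
tool_pos: [533.7, 153.3, 247.2]
eef_rot: [3.098, 0.517, -0.0]
ft_force: [0.4, -0.7, 0.0]
finger_gap: 1.003
grip_force: 0.0
```

Request:
{"fn": "jog_arm", "kwargs": {
  "translation": [
    [0,0,0],
    [0,0,0],
    [0,0,0],
    [0,0,0],
    [0,0,0],
    [0,0,0],
    [0,0,0],
    [0,0,0]
  ],
  "turn": [
    [0,0,-0.055],
    [0,0,-0.11],
    [0,0,-0.165],
    [0,0,-0.22],
    [0,0,-0.275],
    [0,0,-0.33],
    [0,0,-0.36],
    [0,0,-0.36]
  ]
}}

```text
t: 3.15
tool_pos: [533.0, 152.0, 247.0]
eef_rot: [-2.339, -2.097, 0.001]
ft_force: [0.2, -0.3, 0.4]
finger_gap: 1.004
grip_force: 0.0
```

Run:
```python
from station import *; import cv2,pickle
p=camera_params("wrist"); im=read_camera("wrist"); cv2.imwrite("pics/w1.png",im[:,:,::-1]); pickle.dump(p,open("w1.pkl","wb"))
s=bot.get_state(); print(s['qpos'].round(2) if hasattr(s['qpos'],'round') else s['qpos'],s['tool_pos'])
cv2.imwrite("pics/w1v.png",cv2.resize(im[:,:,::-1],(800,600)))
```

```text
[ 0.36  0.34 -0.88  1.51  0.26  1.42 -0.65] [533.03029401 152.0363758  247.11894142]
```

View pics/w1v.png

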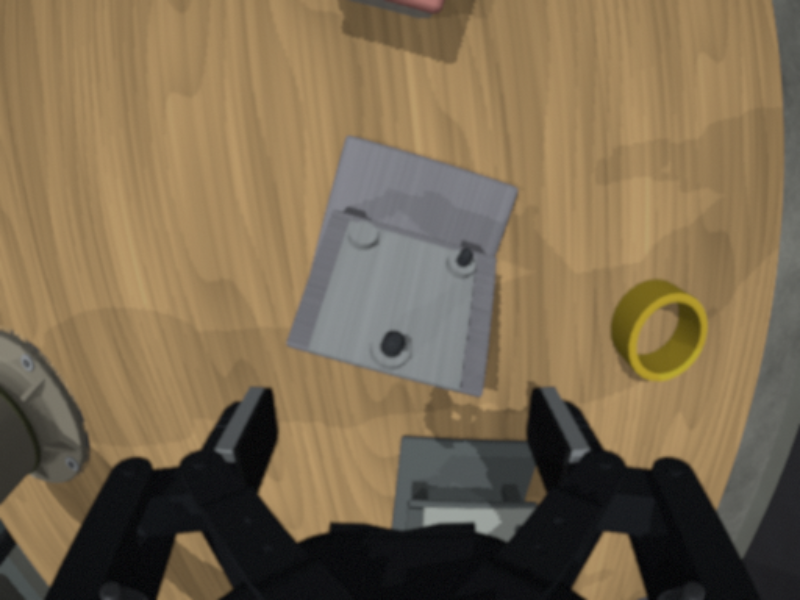

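The wrist view shows the stand panel with upper corners at (289,345) and (480,394). The large pin is at (392,343), the small pin at (465,258) and the bare pad at (363,235). I'll refine these by taking dark-blob centroids and fitting again.

```bash
cat > fit2.py <<'E'
from h import *; import cv2,pickle
from station import camera_params
p=pickle.load(open("w1.pkl","rb")); g=cv2.imread("pics/w1.png",0)
def cen(px,w=9,th=75):
    c,r=int(px[0]/1.5625),int(px[1]/1.5625); m=(g[r-w:r+w,c-w:c+w]<th).astype(np.uint8)
    k=cv2.connectedComponentsWithStats(m); i=1+np.argmax(k[2][1:,4]); print(k[2][i],end=' '); return k[3][i]+[c-w,r-w]
def fish(X):
    c=X@p['R'].T+p['t']; th=np.arctan2(np.hypot(c[:,0],c[:,1]),c[:,2]); n=c[:,:2]/np.hypot(c[:,0],c[:,1])[:,None]
    return n*(p['fx']*th)[:,None]+[p['cx'],p['cy']]
obs=np.r_[np.array([[289,345],[480,394],[333,211],[363,235]])/1.5625-.3,[cen((392,343)),cen((465,258))]]
K=np.array([[-52,64,-10],[-52,-64,-10],[60,64,-10]],float);Q=np.array([[38,36,0],[-40,0,7.5],[38,-36,7.5]],float)
t,s=camera_params("top"),camera_params("scene")
to=T([[178,228],[143,143]]);so=Sc([[572,117],[606,241]])
def f(v,full=False):
    F=frame(v[2]); o=[v[0],v[1],105]; b=Q+[0,v[3],0]
    X=np.r_[K,b]@F.T+o; Y=(b[1:]+[0,0,2])@F.T+o
    return np.r_[fish(X)-obs, proj(t,Y)-to, proj(s,Y)-so].ravel()
r=least_squares(f,[532,139,1.17,0],x_scale=[10,10,.1,5],loss='soft_l1');print();print(r.x.round(3));print(f(r.x).reshape(-1,2).round(1).tolist())
F=frame(r.x[2]);print("bar origin",(F@[0,r.x[3],0]+[r.x[0],r.x[1],105]).round(1))
E
python3 fit2.py
```

```text
[  3   2  15  16 191] [  5   0  13  14 108] 
[533.703 139.699   1.18    1.254]
[[-2.2, 0.4], [2.7, 1.7], [-0.2, -0.6], [-0.1, -0.6], [0.7, 0.1], [-0.2, 1.1], [-1.4, -0.0], [-1.3, 0.1], [0.1, -0.2], [0.7, -0.1]]
bar origin [532.5 140.2 105. ]
```

Run:
```python
from h import *; from station import *
s=bot.get_state()
t=camera_params("top"); 
for n,px,z in(("sprayer",(418,222),70),("tape",(247,152),45)):
    d=t['R'].T@np.array([(px[0]-t['cx'])/t['fx'],(px[1]-t['cy'])/t['fy'],1]); c=-t['R'].T@t['t']; print(n,(c+d*(z-c[2])/d[2]).round(0))
F=frame(1.38);O=np.array([578.8,-146.8,104.8])
Rp=np.stack([np.cross(-F[:,2],F[:,0]),-F[:,2],F[:,0]],1)
for w in([-110,0,90],[-110,0,0],[-63,0,0]): print(w,(O+F@w).round(1),*[a.round(3) for a in row(s,O+F@w,Rp)])
B=frame(1.18);b=np.array([532.5,140.2,105]);Rv=np.stack([np.cross(B[:,2],B[:,0]),B[:,2],B[:,0]],1)
print((Ro.from_matrix(Rp.T@Rv).as_rotvec()/np.pi).round(3))
```

```text
sprayer [ 589. -389.   70.]
tape [767.  47.  45.]
[-110, 0, 90] [ 578.5 -148.5  246.9] [-3.672e+00  9.780e-01  2.000e-03] [0.168 0.183 0.502]
[-110, 0, 0] [ 565.4 -216.2  189.1] [-4.531  0.909  0.725] [0.168 0.183 0.502]
[-63, 0, 0] [ 571.1 -186.6  153.1] [-4.154  0.94   1.175] [0.168 0.183 0.502]
[-0.061  0.    -0.949]
```

Request:
{"fn": "jog_arm", "kwargs": {
  "translation": [
    [-0.46,0.12,0],
    [-0.92,0.24,0]
  ],
  "turn": [
    [0,0,0],
    [0,0,0]
  ]
}}

```text
t: 3.45
tool_pos: [544.2, 76.5, 247.3]
eef_rot: [2.339, 2.097, 0.0]
ft_force: [0.1, 0.4, -0.5]
finger_gap: 0.999
grip_force: 0.0
```

Request:
{"fn": "jog_arm", "kwargs": {
  "translation": [
    [-0.46,0.12,0],
    [-0.92,0.24,0]
  ],
  "turn": [
    [0,0,0],
    [0,0,0]
  ]
}}

```text
t: 3.7
tool_pos: [555.4, 0.4, 247.3]
eef_rot: [2.341, 2.095, -0.0]
ft_force: [0.7, 0.4, 0.5]
finger_gap: 1.004
grip_force: 0.0
```

Request:
{"fn": "jog_arm", "kwargs": {
  "translation": [
    [-0.46,0.12,0],
    [-0.92,0.24,0]
  ],
  "turn": [
    [0,0,0],
    [0,0,0]
  ]
}}

```text
t: 3.95
tool_pos: [566.6, -74.8, 247.3]
eef_rot: [2.341, 2.095, -0.0]
ft_force: [0.8, -0.2, 0.1]
finger_gap: 0.998
grip_force: 0.0
```

Request:
{"fn": "jog_arm", "kwargs": {
  "translation": [
    [-0.46,0.12,0],
    [-0.92,0.24,0]
  ],
  "turn": [
    [0,0,0],
    [0,0,0]
  ]
}}

```text
t: 4.2
tool_pos: [577.8, -150.0, 247.3]
eef_rot: [2.341, 2.095, -0.0]
ft_force: [1.0, -1.1, 0.5]
finger_gap: 0.998
grip_force: 0.0
```

Request:
{"fn": "jog_arm", "kwargs": {
  "translation": [
    [0,0,0],
    [0,0,0],
    [0,0,0],
    [0,0,0],
    [0,0,0],
    [0,0,0]
  ],
  "turn": [
    [0.017,0.018,0.05],
    [0.034,0.037,0.1],
    [0.05,0.055,0.15],
    [0.067,0.073,0.2],
    [0.084,0.0915,0.251],
    [0.084,0.0915,0.251]
  ]
}}

```text
t: 4.95
tool_pos: [577.3, -151.0, 246.0]
eef_rot: [-2.614, -0.895, -0.049]
ft_force: [-0.3, 0.1, 0.0]
finger_gap: 0.999
grip_force: 0.0
```

Request:
{"fn": "jog_arm", "kwargs": {
  "translation": [
    [0,0,0],
    [0,0,0],
    [0,0,0],
    [0,0,0],
    [0,0,0],
    [0,0,0],
    [0,0,0]
  ],
  "turn": [
    [0.017,0.018,0.05],
    [0.034,0.037,0.1],
    [0.05,0.055,0.15],
    [0.067,0.073,0.2],
    [0.084,0.0915,0.251],
    [0.084,0.0915,0.251],
    [0.084,0.0915,0.251]
  ]
}}

```text
t: 5.82
tool_pos: [578.0, -147.7, 247.9]
eef_rot: [-2.437, 0.221, -0.087]
ft_force: [0.3, -0.1, 0.1]
finger_gap: 1.0
grip_force: 0.0
```

Run:
```python
from h import *; from station import *; import cv2,pickle
p=camera_params("wrist"); im=read_camera("wrist"); cv2.imwrite("pics/w2.png",im[:,:,::-1]); pickle.dump(p,open("w2.pkl","wb"))
cv2.imwrite("pics/w2v.png",cv2.resize(im[:,:,::-1],(800,600)))
s=bot.get_state(); print(np.round(s['qpos'],2))
F=frame(1.38);O=np.array([578.8,-146.8,104.8])
Rp=np.stack([np.cross(-F[:,2],F[:,0]),-F[:,2],F[:,0]],1)
for w in([-110,0,0],[-63,0,0]): print(w,(O+F@w).round(1),*[a.round(3) for a in row(s,O+F@w,Rp)])
```

```text
[ 0.92  0.54 -0.54  1.36 -0.41  1.5  -1.26]
[-110, 0, 0] [ 565.4 -216.2  189.1] [-0.004  1.143  0.004] [0.001 0.    0.003]
[-63, 0, 0] [ 571.1 -186.6  153.1] [-0.003  1.142  0.592] [0.001 0.    0.003]
```

View pics/w2v.png

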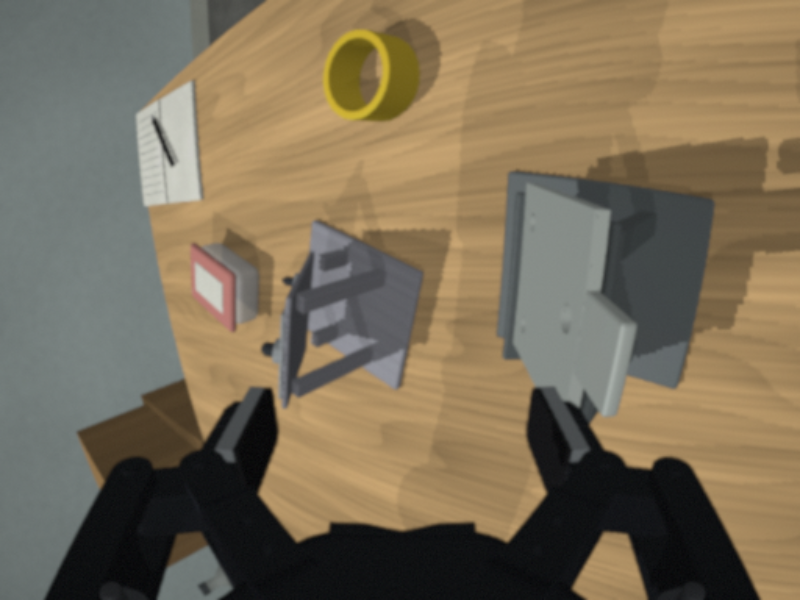

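The tab's end face is at about (625,322) to (608,413) in this view, with the right-hand finger in line with it. I'll check that against the predicted position.

Run:
```python
from h import *; import pickle
p=pickle.load(open("w2.pkl","rb"))
def fish(X):
    c=X@p['R'].T+p['t']; th=np.arctan2(np.hypot(c[:,0],c[:,1]),c[:,2]); n=c[:,:2]/np.hypot(c[:,0],c[:,1])[:,None]
    return n*(p['fx']*th)[:,None]+[p['cx'],p['cy']]
F=frame(1.38);O=np.array([578.8,-146.8,104.8])
print((fish(np.array([[-100,-22,4],[-100,22,4],[-100,-22,-4],[-100,22,-4],[-60,-60,4.],[60,-60,4]])@F.T+O)*1.5625+.5).round(0).tolist())
```

```text
[[625.0, 322.0], [605.0, 417.0], [643.0, 322.0], [621.0, 416.0], [598.0, 208.0], [528.0, 182.0]]
```

Request:
{"fn": "jog_arm", "kwargs": {
  "translation": [
    [0,0.4,0],
    [0,0.8,0]
  ],
  "turn": [
    [0,0,0],
    [0,0,0]
  ]
}}

```text
t: 6.12
tool_pos: [569.3, -196.3, 206.5]
eef_rot: [-2.437, 0.222, -0.087]
ft_force: [-0.3, -0.8, -0.0]
finger_gap: 1.002
grip_force: 0.0
```

Request:
{"fn": "jog_arm", "kwargs": {
  "translation": [
    [0,0.34,0],
    [0,0.34,0.2],
    [0,0.34,0.4],
    [0,0.34,0.59],
    [0,0.34,0.59]
  ],
  "turn": [
    [0,0,0],
    [0,0,0],
    [0,0,0],
    [0,0,0],
    [0,0,0]
  ]
}}

```text
t: 6.75
tool_pos: [570.3, -185.3, 152.1]
eef_rot: [-2.434, 0.226, -0.083]
ft_force: [0.1, 0.2, 0.6]
finger_gap: 0.997
grip_force: 0.0
```

Run:
```python
from station import *; import cv2
im=read_camera("wrist"); cv2.imwrite("pics/w3v.png",cv2.resize(im[:,:,::-1],(640,480)))
s=bot.get_state(); print(s['t'],s['tool_pos'],s['ft_force'])
```

```text
6.8 [ 570.51564521 -186.46117588  152.65242656] [-0.93232963 -0.32110398 -0.03016967]
```

View pics/w3v.png

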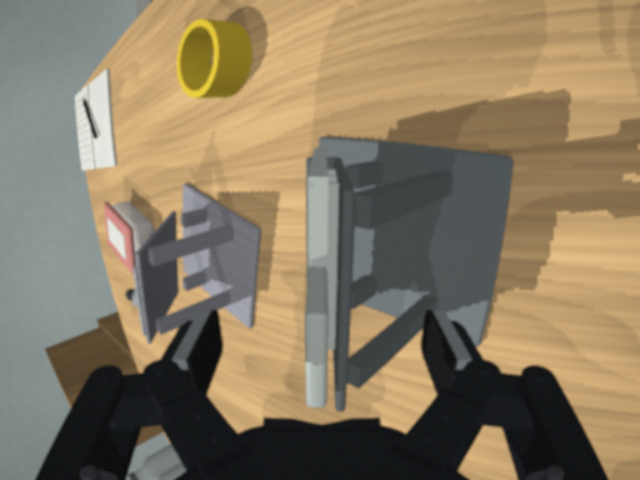

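The tab's end is at column 316, between the fingers at 200 and 445, so it's centred. Closing the gripper.

Request:
{"fn": "jog_arm", "kwargs": {
  "translation": [
    [0,0,0],
    [0,0,0],
    [0,0,0],
    [0,0,0],
    [0,0,0],
    [0,0,0],
    [0,0,0],
    [0,0,0]
  ],
  "turn": [
    [0,0,0],
    [0,0,0],
    [0,0,0],
    [0,0,0],
    [0,0,0],
    [0,0,0],
    [0,0,0],
    [0,0,0]
  ],
  "gripper": -1
}}

```text
t: 7.8
tool_pos: [571.1, -186.2, 154.3]
eef_rot: [-2.433, 0.227, -0.087]
ft_force: [-1.2, 2.2, 7.9]
finger_gap: 0.081
grip_force: 58.4
```

Request:
{"fn": "jog_arm", "kwargs": {
  "translation": [
    [0,-0.35,-0.35],
    [0,-0.7,-0.7]
  ],
  "turn": [
    [0,0,0],
    [0,0,0]
  ]
}}

```text
t: 8.05
tool_pos: [571.1, -180.8, 231.6]
eef_rot: [-2.434, 0.231, -0.084]
ft_force: [0.2, -0.1, -2.3]
finger_gap: 0.082
grip_force: 59.0
```

Request:
{"fn": "jog_arm", "kwargs": {
  "translation": [
    [0,-0.35,-0.35],
    [0,-0.7,-0.7],
    [0,-0.7,-0.7]
  ],
  "turn": [
    [0,0,0],
    [0,0,0],
    [0,0,0]
  ]
}}

```text
t: 8.43
tool_pos: [573.9, -173.7, 313.7]
eef_rot: [-2.438, 0.227, -0.092]
ft_force: [0.9, 0.7, -2.9]
finger_gap: 0.085
grip_force: 59.1
```

```bash
cat >> h.py <<'E'
B=frame(1.18);b=np.array([532.5,140.2,105]);Rv=np.stack([np.cross(B[:,2],B[:,0]),B[:,2],B[:,0]],1)
E
python3 - <<'E'
from h import *; from station import *
s=bot.get_state(); print(np.round(s['qpos'],2),s['tool_pos'].round(1),s['finger_gap'],s['ft_force'])
print("pick TCP in plate", frame(1.38).T@(np.array([571.1,-186.2,154.3])-[578.8,-146.8,104.8]))
for w in([-63,0,160],): print((b+B@w).round(1),*[a.round(3) for a in row(s,b+B@w,Rv)])
E
```

```text
[ 0.94  0.52 -0.53  1.23 -0.42  1.63 -1.3 ] [ 573.9 -173.7  313.7] 0.08480007589435776 [ 0.88050866  0.72343475 -2.93083922]
pick TCP in plate [-63.7240779    0.08842343   1.06493066]
[563.8 216.1 256.1] [-1.042 -3.2    3.599] [-0.059  0.001 -0.947]
```

Request:
{"fn": "jog_arm", "kwargs": {
  "translation": [
    [-0.13,-0.4,0.45],
    [-0.26,-0.8,0.9]
  ],
  "turn": [
    [0,0,0],
    [0,0,0]
  ]
}}

```text
t: 8.68
tool_pos: [569.8, -76.0, 294.3]
eef_rot: [-2.434, 0.233, -0.084]
ft_force: [1.0, 0.1, -1.2]
finger_gap: 0.085
grip_force: 58.9
```

Request:
{"fn": "jog_arm", "kwargs": {
  "translation": [
    [-0.13,-0.4,0.45],
    [-0.26,-0.8,0.9]
  ],
  "turn": [
    [0,0,0],
    [0,0,0]
  ]
}}

```text
t: 8.93
tool_pos: [566.9, 22.2, 280.3]
eef_rot: [-2.435, 0.231, -0.084]
ft_force: [0.4, 0.7, -1.8]
finger_gap: 0.083
grip_force: 58.9
```

Request:
{"fn": "jog_arm", "kwargs": {
  "translation": [
    [-0.13,-0.4,0.45],
    [-0.26,-0.8,0.9]
  ],
  "turn": [
    [0,0,0],
    [0,0,0]
  ]
}}

```text
t: 9.18
tool_pos: [564.3, 119.6, 266.2]
eef_rot: [-2.436, 0.231, -0.084]
ft_force: [1.0, 0.7, -1.8]
finger_gap: 0.083
grip_force: 58.9
```

Request:
{"fn": "jog_arm", "kwargs": {
  "translation": [
    [-0.13,-0.4,0.45],
    [-0.26,-0.8,0.8],
    [-0.26,-0.8,0.8]
  ],
  "turn": [
    [0,0,0],
    [0,0,0],
    [0,0,0]
  ]
}}

```text
t: 9.55
tool_pos: [558.7, 215.7, 259.0]
eef_rot: [-2.435, 0.221, -0.08]
ft_force: [-0.1, -0.5, -1.9]
finger_gap: 0.088
grip_force: 59.0
```

Run:
```python
from station import *; import numpy as np
s=bot.get_state(); print(np.round(s['qpos'],2),s['tool_pos'].round(1),s['finger_gap'],s['ft_force'])
```

```text
[ 0.6   0.27 -0.75  1.72 -0.56  1.07 -1.63] [558.7 215.7 259. ] 0.08840343841041964 [-0.07552022 -0.54947248 -1.88857923]
```

Request:
{"fn": "jog_arm", "kwargs": {
  "translation": [
    [0,0,0],
    [0,0,0],
    [0,0,0]
  ],
  "turn": [
    [0,0,-0.05],
    [0,0,-0.1],
    [0,0,-0.15]
  ]
}}

```text
t: 9.93
tool_pos: [561.6, 209.5, 258.6]
eef_rot: [-2.442, -0.352, -0.293]
ft_force: [-1.5, -0.1, -1.6]
finger_gap: 0.087
grip_force: 59.0
```

Run:
```python
from station import *; import numpy as np
s=bot.get_state(); print(np.round(s['qpos'],2),s['tool_pos'].round(1),s['finger_gap'],s['ft_force'])
```

```text
[ 0.66  0.28 -0.81  1.72 -0.53  1.06 -1.17] [561.6 209.5 258.6] 0.08717533283865478 [-1.48346536 -0.11612408 -1.55360388]
```

Request:
{"fn": "jog_arm", "kwargs": {
  "translation": [
    [0,0,0],
    [0,0,0],
    [0,0,0],
    [0,0,0],
    [0,0,0],
    [0,0,0],
    [0,0,0]
  ],
  "turn": [
    [0,0,-0.055],
    [0,0,-0.11],
    [0,0,-0.165],
    [0,0,-0.22],
    [0,0,-0.275],
    [0,0,-0.33],
    [0,0,-0.385]
  ]
}}

```text
t: 10.8
tool_pos: [561.6, 209.4, 258.6]
eef_rot: [-1.924, -1.786, -0.769]
ft_force: [0.6, 0.0, -2.4]
finger_gap: 0.089
grip_force: 59.0
```

Request:
{"fn": "jog_arm", "kwargs": {
  "translation": [
    [0,0,0],
    [0,0,0],
    [0,0,0],
    [0,0,0],
    [0,0,0],
    [0,0,0],
    [0,0,0],
    [0,0,0]
  ],
  "turn": [
    [0,0,-0.055],
    [0,0,-0.11],
    [0,0,-0.165],
    [0,0,-0.22],
    [0,0,-0.275],
    [0,0,-0.33],
    [0,0,-0.385],
    [0,0,-0.4]
  ]
}}

```text
t: 11.8
tool_pos: [561.6, 209.3, 258.5]
eef_rot: [-0.573, -2.893, -1.071]
ft_force: [0.4, -0.6, -2.1]
finger_gap: 0.082
grip_force: 59.1
```

```bash
cat > st.py <<'E'
from h import *; from station import *
import sys
s=bot.get_state(); print(s['t'],np.round(s['qpos'],2),s['tool_pos'].round(1),s['finger_gap'],s['ft_force'].round(1))
print("TCP in bar",(B.T@(s['tool_pos']-b)).round(1))
for w in eval(sys.argv[1]): print(w,*[a.round(3) for a in row(s,b+B@w,Rv)])
E
python3 st.py '[[-63.7,0,160],[-63.7,0,30]]'
```

```text
11.8 [ 0.97  0.49 -1.3   1.71 -0.19  0.99  1.04] [561.6 209.3 258.5] 0.08246159393807137 [ 0.4 -0.6 -2.1]
TCP in bar [-69.4  -0.6 156.2]
[-63.7, 0, 160] [0.001 0.049 0.071] [-0.005 -0.041 -0.015]
[-63.7, 0, 30] [-0.076 -1.574  0.089] [-0.005 -0.041 -0.015]
```

Request:
{"fn": "jog_arm", "kwargs": {
  "translation": [
    [0,0.02,0.08],
    [-0.02,-0.4,0.08],
    [-0.04,-0.76,0.08],
    [-0.04,-0.76,0.08]
  ],
  "turn": [
    [-0.005,-0.041,-0.015],
    [-0.005,-0.041,-0.015],
    [-0.005,-0.041,-0.015],
    [-0.005,-0.041,-0.015]
  ]
}}

```text
t: 12.3
tool_pos: [544.0, 167.9, 213.6]
eef_rot: [0.56, 2.779, 1.012]
ft_force: [-0.0, -0.4, -0.7]
finger_gap: 0.086
grip_force: 59.8
```

```bash
python3 st.py '[[-63.7,0,60],[-63.7,0,28]]'
```

```text
12.3 [ 1.2   0.44 -1.41  1.91 -0.23  0.8   1.2 ] [544.  167.9 213.6] 0.08615125000982353 [-0.  -0.4 -0.7]
TCP in bar [-63.9  -0.1  92.8]
[-63.7, 0, 60] [-0.001 -0.41   0.002] [-0.     0.    -0.002]
[-63.7, 0, 28] [-0.004 -0.81   0.002] [-0.     0.    -0.002]
```

Request:
{"fn": "jog_arm", "kwargs": {
  "translation": [
    [0,-0.25,0],
    [0,-0.5,0],
    [0,-0.5,0]
  ],
  "turn": [
    [0,0,0],
    [0,0,0],
    [0,0,0]
  ]
}}

```text
t: 12.68
tool_pos: [532.7, 141.5, 189.2]
eef_rot: [0.557, 2.778, 1.014]
ft_force: [-0.2, 0.4, -0.6]
finger_gap: 0.088
grip_force: 59.7
```

```bash
python3 st.py '[[-63.7,0,28]]'
```

```text
12.675 [ 1.26  0.48 -1.41  1.96 -0.22  0.79  1.26] [532.7 141.5 189.2] 0.08805032492731513 [-0.2  0.4 -0.6]
TCP in bar [-63.7   0.3  55.1]
[-63.7, 0, 28] [-0.006 -0.339 -0.   ] [ 0.001  0.    -0.001]
```

Request:
{"fn": "jog_arm", "kwargs": {
  "translation": [
    [0,-0.17,0],
    [0,-0.33,0],
    [0,-0.33,0]
  ],
  "turn": [
    [0,0,0],
    [0,0,0],
    [0,0,0]
  ]
}}

```text
t: 13.05
tool_pos: [525.2, 123.6, 172.9]
eef_rot: [0.555, 2.777, 1.015]
ft_force: [-0.2, -0.2, -1.7]
finger_gap: 0.085
grip_force: 59.8
```

```bash
python3 st.py '[[-63.7,0,20]]'
python3 - <<'E'
from station import *; import cv2,numpy as np
t=read_camera("top")[:,:,::-1];s=read_camera("scene")[:,:,::-1];w=read_camera("wrist")[:,:,::-1]
for n,i in(("t4",t),("s4",s),("w4",w)): cv2.imwrite(f"pics/{n}.png",i)
f=lambda a,k:cv2.resize(a,k,interpolation=cv2.INTER_CUBIC)
cv2.imwrite("pics/c4.png",np.vstack([np.hstack([f(t[190:280,160:280],(400,300)),f(s[145:220,255:355],(400,300))]),np.hstack([f(w[:300,50:450],(400,300)),np.zeros((300,400,3),np.uint8)])]))
E
```

```text
13.05 [ 1.3   0.5  -1.4   1.98 -0.21  0.78  1.3 ] [525.2 123.6 172.9] 0.08494050904106058 [-0.2 -0.2 -1.7]
TCP in bar [-63.7   0.4  29.8]
[-63.7, 0, 20] [-0.005 -0.122 -0.   ] [ 0.001  0.    -0.001]
```

View pics/c4.png

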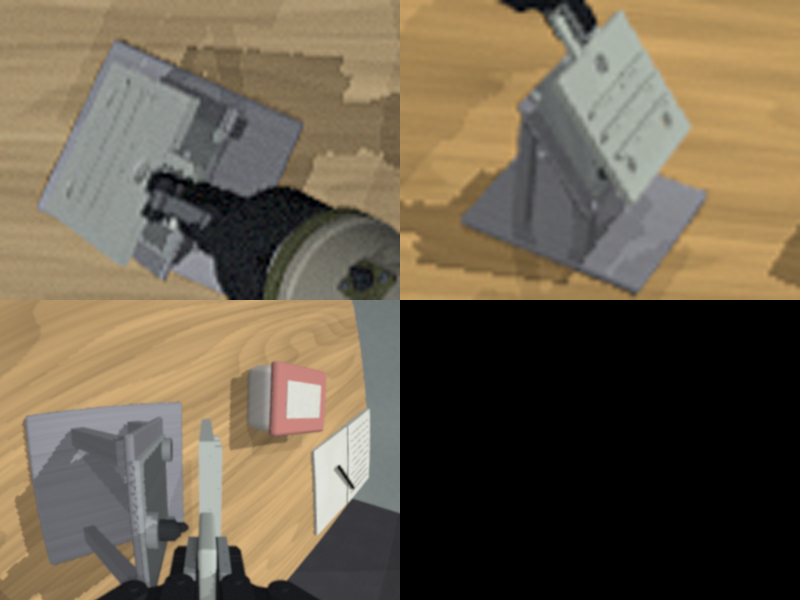

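The ribbed face is out with the tab uppermost. In the scene crop the holes are at (601,62), (667,118) and (631,163), and the plate's corners are clear in both views. I'll check the plate's position in the hand relative to the pins.

Run:
```python
from h import *; from station import *
t,s=camera_params("top"),camera_params("scene")
A=np.array([[117,65],[203,95],[128,265],[48,203]])/3.333+[160,190]-.35
so=np.array([[220,12],[290,128],[233,203],[201,62],[267,118],[231,163]])/4+[255,145]-.4
Pt=np.array([[60,-60,4],[-60,-60,4],[-60,60,4],[60,60,4]],float)
Ps=np.array([[-60,60,4],[60,60,4],[60,-60,4],[-40,0,4],[38,36,4],[38,-36,4]],float)
bt,bs=np.array([-1.35,0]),np.array([.4,-.15])
def f(v):
    M=Ro.from_rotvec([0,v[3],v[2]]).as_matrix(); g=lambda P:(P@M.T+[v[0],v[1],29.8+v[4]])@B.T+b
    return np.r_[proj(t,g(Pt))-bt-A,proj(s,g(Ps))-bs-so].ravel()
r=least_squares(f,[0,0,0,0,0],x_scale=[3,3,.05,.05,3]);print(r.x.round(3));print(r.fun.reshape(-1,2).round(1).tolist())
```

```text
[-1.254 -1.934 -0.006 -0.04   0.865]
[[-0.6, -1.9], [-1.0, 0.8], [-1.0, -0.2], [-0.4, 1.3], [-1.4, -0.3], [-0.2, -0.4], [-0.5, -0.2], [-1.1, 0.7], [-0.6, 0.4], [-0.5, 0.4]]
```

Request:
{"fn": "jog_arm", "kwargs": {
  "translation": [
    [0.008,-0.07,0.008],
    [0.008,-0.14,0.008],
    [0.008,-0.2,0.008],
    [0.008,-0.2,0.008]
  ],
  "turn": [
    [0,0,0],
    [0,0,0],
    [0,0,0],
    [0,0,0]
  ]
}}

```text
t: 13.7
tool_pos: [520.5, 113.7, 163.0]
eef_rot: [0.553, 2.777, 1.015]
ft_force: [0.6, 0.8, -1.8]
finger_gap: 0.086
grip_force: 59.9
```

```bash
cat >> st.py <<'E'
print("force bar",(B.T@s['ft_force']).round(1),"torque bar",(B.T@s['ft_torque']).round(2))
E
python3 st.py '[[-63,1,4]]'
```

```text
13.7 [ 1.31  0.52 -1.39  2.   -0.2   0.77  1.33] [520.5 113.7 163. ] 0.08552210760811924 [ 0.6  0.8 -1.8]
TCP in bar [-63.1   1.   15. ]
[-63, 1, 4] [-0.    -0.137  0.001] [ 0.001  0.    -0.001]
force bar [ 2.1 -0.2 -0.4] torque bar [0.01 0.86 0.03]
```

Request:
{"fn": "jog_arm", "kwargs": {
  "translation": [
    [0,-0.03,0],
    [0,-0.06,0],
    [0,-0.06,0]
  ],
  "turn": [
    [0,0,0],
    [0,0,0],
    [0,0,0]
  ]
}}

```text
t: 14.08
tool_pos: [519.6, 110.6, 160.5]
eef_rot: [0.552, 2.776, 1.015]
ft_force: [-1.7, -1.1, 4.8]
finger_gap: 0.086
grip_force: 60.9
```

```bash
python3 st.py '[[-63,1,4]]'
```

```text
14.075 [ 1.32  0.52 -1.39  2.   -0.2   0.77  1.33] [519.6 110.6 160.5] 0.08586744555635199 [-1.7 -1.1  4.8]
TCP in bar [-63.3   0.7  10.9]
[-63, 1, 4] [ 0.004 -0.086  0.004] [ 0.001  0.001 -0.   ]
force bar [-4.7  1.1  1.8] torque bar [-0.12  0.11  0.28]
```

Request:
{"fn": "jog_arm", "kwargs": {
  "translation": [
    [0.008,0,-0.018],
    [0.008,-0.03,-0.018],
    [0.008,-0.03,-0.018]
  ],
  "turn": [
    [0,0,0],
    [0,0,0],
    [0,0,0]
  ]
}}

```text
t: 14.45
tool_pos: [517.2, 107.7, 159.0]
eef_rot: [0.553, 2.777, 1.014]
ft_force: [-0.1, -1.6, -1.7]
finger_gap: 0.086
grip_force: 59.7
```

```bash
python3 st.py '[[-63,1,4]]'
```

```text
14.45 [ 1.33  0.52 -1.39  2.01 -0.2   0.77  1.34] [517.2 107.7 159. ] 0.08595525861295257 [-0.1 -1.6 -1.7]
TCP in bar [-64.4   1.8   7.2]
[-63, 1, 4] [-0.01  -0.041  0.017] [ 0.001  0.    -0.001]
force bar [ 0.3 -0.5 -2.3] torque bar [ 0.02  1.23 -0.22]
```

Request:
{"fn": "jog_arm", "kwargs": {
  "translation": [
    [0,-0.02,0],
    [0,-0.04,0],
    [0,-0.04,0]
  ],
  "turn": [
    [0,0,0],
    [0,0,0],
    [0,0,0]
  ]
}}

```text
t: 14.82
tool_pos: [516.7, 106.4, 157.8]
eef_rot: [0.552, 2.776, 1.016]
ft_force: [1.1, 2.3, 0.7]
finger_gap: 0.089
grip_force: 59.8
```

```bash
python3 st.py '[[-63,1,4]]'
```

```text
14.825 [ 1.33  0.52 -1.39  2.01 -0.2   0.77  1.34] [516.7 106.4 157.8] 0.08866268703116315 [1.1 2.3 0.7]
TCP in bar [-64.4   1.7   5.4]
[-63, 1, 4] [-0.009 -0.017  0.018] [ 0.001  0.    -0.   ]
force bar [ 1.1 -0.1  2.4] torque bar [ 0.14 -0.03 -0.07]
```

Request:
{"fn": "jog_arm", "kwargs": {
  "translation": [
    [0,-0.015,0],
    [0,-0.03,0],
    [0,-0.03,0]
  ],
  "turn": [
    [0,0,0],
    [0,0,0],
    [0,0,0]
  ]
}}

```text
t: 15.2
tool_pos: [516.6, 106.2, 157.6]
eef_rot: [0.549, 2.775, 1.018]
ft_force: [2.5, 7.3, 5.8]
finger_gap: 0.085
grip_force: 60.2
```

```bash
python3 st.py '[[-63,1,4]]'
python3 - <<'E'
from station import *; import cv2,numpy as np
s=read_camera("scene")[:,:,::-1];w=read_camera("wrist")[:,:,::-1]
f=lambda a,k:cv2.resize(a,k,interpolation=cv2.INTER_CUBIC)
cv2.imwrite("pics/c5.png",np.hstack([f(s[145:220,255:355],(400,300)),f(w[80:320,100:300],(400,480))[:300*1]]))
cv2.imwrite("pics/c5.png",np.hstack([f(s[145:235,255:330],(400,480)),f(w[80:320,100:300],(400,480))]))
E
```

```text
15.2 [ 1.33  0.53 -1.39  2.01 -0.2   0.77  1.35] [516.6 106.2 157.6] 0.08495879622648862 [2.5 7.3 5.8]
TCP in bar [-64.4   1.8   5.1]
[-63, 1, 4] [-0.009 -0.014  0.018] [0.002 0.    0.   ]
force bar [0.5 0.5 9.6] torque bar [ 0.02 -1.77  0.08]
```

View pics/c5.png

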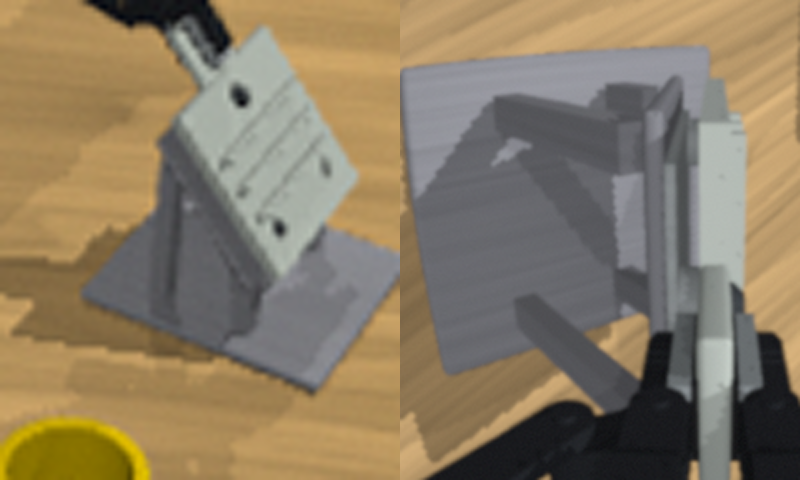

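The plate looks flush on the pads, with dark pins in the large hole and the lower (y = -36) hole. Contact along the bed normal is firm, with no sideways load. Releasing and backing off.

Request:
{"fn": "jog_arm", "kwargs": {
  "translation": [
    [0,0.015,0],
    [0,0.015,0],
    [0,0.015,0],
    [0,0.015,0],
    [0,0.015,0],
    [0,0.015,0],
    [0,0.015,0],
    [0,0.015,0]
  ],
  "turn": [
    [0,0,0],
    [0,0,0],
    [0,0,0],
    [0,0,0],
    [0,0,0],
    [0,0,0],
    [0,0,0],
    [0,0,0]
  ],
  "gripper": 1
}}

```text
t: 16.3
tool_pos: [516.1, 105.1, 156.6]
eef_rot: [0.552, 2.777, 1.014]
ft_force: [0.1, 0.3, 0.0]
finger_gap: 1.002
grip_force: 0.0
```

Request:
{"fn": "jog_arm", "kwargs": {
  "translation": [
    [0,0,-0.25],
    [0,0,-0.5],
    [0,0,-0.9],
    [0,0,-1.0],
    [0,0,-1.0]
  ],
  "turn": [
    [0,0,0],
    [0,0,0],
    [0,0,0],
    [0,0,0],
    [0,0,0]
  ]
}}

```text
t: 16.92
tool_pos: [496.5, 57.0, 217.4]
eef_rot: [0.554, 2.777, 1.013]
ft_force: [-0.1, 0.3, -0.5]
finger_gap: 0.999
grip_force: 0.0
```

Run:
```python
from station import *; import cv2,numpy as np
t=read_camera("top")[:,:,::-1];s=read_camera("scene")[:,:,::-1];w=read_camera("wrist")[:,:,::-1]
f=lambda a,k:cv2.resize(a,k,interpolation=cv2.INTER_CUBIC)
cv2.imwrite("pics/c6.png",np.hstack([f(s[145:220,265:325],(400,500)),f(w[40:290,60:260],(400,500))]))
```

```text
(no output)
```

View pics/c6.png

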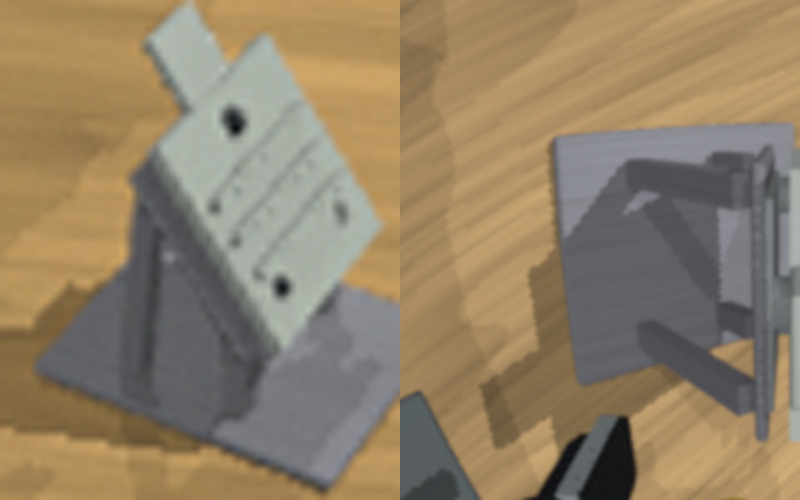

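The plate sits flat on both pins, ribbed face out and tab up, with the gripper clear. Handing it in.

```bash
python3 -c "
from station import bot; print(bot.job_done())"
```

```text
the job is handed in; nothing more can be done
None
```

The plate is out of the rack, turned over and seated on both pins, ribbed face out and tab uppermost, then released; I handed the job in at about 17 s on the robot's clock (limit 54 s), and no verdict came back.

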